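Ratchet down the hold-down bolt of a ring-sizing machine

TASK

The square-headed bolt at the front of the ring-sizing machine's foot is still loose. Fit the big end of the ratchet ring spanner fully down over its head and swing the spanner to and fro, clockwise to drive and slipping back freely, until the bolt comes up tight; make it firm but do not overtighten it. Then lift the spanner off and lay it back flat in its tray, and leave the things on the display pad alone.

Things in the scene. Friction and masses are not known exactly. Their poses are not given: they have to be found in the camera images.
- machine: Dark cast-iron ring-sizing machine, fixed. Origin on the counter straight under its front bolt; x from there back to its column, z up. Foot 12 mm thick: tongue 60 mm wide with a round end (radius 30 mm) about the front bolt, then from x = 55 to 215 mm a plate 150 mm wide. Column, die plate, lever and mandrel (209 mm high) stand behind x = 85 mm. Two like bolts at the back are tight.
- bolt_top (a point): Centre of the top of the loose bolt's head, 30.5 mm above the counter; stays at this height as the bolt turns. Steel square head, 19 mm across flats, 13 mm high, its top bevelled to a 17 mm circle, standing on a round collar (29 mm across, top 17.5 mm above the counter) and a spring washer.
- bolt_mark (a point): A corner of the loose head, 13.4 mm from its axis, turning with it. The bolt turns clockwise (seen from above) against 0.4 N m (3.6 N at 110 mm), stays where left, and seats after 97 to 149 degrees. From there torque is 0.5 N m + 0.5 N m per 0.1 rad: felt, not seen. 0.9 to 1.4 N m is firm; over 1.7 is too much. Read with the hand stopped, it feels up to 0.3 N m less. Let go, it may settle back a little.
- spanner: Steel double-ended ratchet ring spanner, about 450 g, 246 mm long, lying on its two rings. Origin half-way along the handle in the plane of the rings' undersides; x along it to the big ring, z up. Both necks are cranked: the handle, a straight bar 16 mm wide (y) and 11 mm thick from x = -55 to 60 mm, is 23 to 34 mm above the undersides. Centre of mass near x = 40 mm. Pressed at the ring, it tips in the fingers.
- ring (a point): Centre of the big ring (45 mm across, 15 mm high, 110 mm from the origin) at its underside. In it turns a ratchet insert with a through square hole, 20 mm across flats. Clockwise swings (from above) drive it after up to 25 degrees of lost motion; the other way it slips in 20 degree clicks with little force. The square's angle to the handle is unknown: found by feel, see tail.
- tail (a point): Centre of the small ring (27 mm across, 15 mm high, not used; 100 mm from the origin, its hole too small for the bolt) at its underside. Finding the square: rest the big ring level and lightly on the bolt's head and swing slowly clockwise; within 115 degrees (also in two goes) the squares line up, to 4 degrees either way, and the ring can be lowered 13 mm to the collar.
- tray: White plastic tool tray, fixed, in which the spanner lies: 310 mm (x) by 130 mm (y) outside, floor 4 mm thick, rim 4 mm thick and 14 mm high. Origin on the counter under its centre.
- pad: Dark display pad, fixed, 260 mm (x) by 130 mm (y), 12 mm thick. Origin on the counter under its centre. It lies on the other side of the machine from the tray.
- ring_box: Closed white ring box on the pad, 57 by 57 by 41 mm; origin under its centre. Not to be moved.
- loupe: Folded pocket loupe on the pad, about 64 by 26 by 16 mm; origin on its underside, near its middle. Not to be moved.
- gem_jar: Small clear jar with a black lid on the pad, 40 mm across and 35 mm high; origin under its centre. Not to be moved.
Things that resemble listed ones, but are neither listed nor needed, are in the scene too. Several things have the shape of the spanner; the one meant has the colours described above.

How it is judged:
By the outcome, as a careful person would: the job done as asked, in the order asked, and still so for the second after the job is handed in, with the robot touching nothing.
It also fails if it takes over 72 s, if anything falls off the work surface, if the arm or the gripper's body presses on something with over 40 N, if the wrist force passes 120 N, or if a joint passes its speed limit or range.

ROBOT

A 6-joint arm with a two-finger parallel gripper is mounted at the origin on the work surface. World frame = base frame: x ahead of the robot, y to its left, z up, the work surface at z = 0. Lengths are in m, angles in rad, forces in N, time in s.
With the tool pointing down it reaches from about 0.275 to 0.775 m from the base axis. Payload 14.6 kg.
Tool frame: the origin (TCP) lies at the centre of the arm's flange, where the gripper is bolted on; the fingertips stand 173 mm ahead of it and the grasp point (between the pads) lies 155 mm ahead of it; z points along the fingers, y is the direction in which the jaws open and shut (so a half turn about z gives the same grasp; the last joint's range is limited). The gripper opens to 85 mm and grips with 20 to 120 N. Pads are 22 mm wide; open, the fingers measure 114 mm over their backs; the gripper's body (76 mm by 85 mm) begins 54 mm behind the grasp point. The pads swing forward as they close: fully open they stand 13 mm farther back than shut.
Start: joints at [-1.431, 0.263, -0.048, 1.259, 0, 1.415], TCP at [0.153, -0.502, 0.405] pointing down, gripper open.
Joint ranges: [-2.65, 2.65], [-0.89, 1.7], [-1.18, 1.37], [-2.13, 2.11], [-1.35, 1.29], [-3.14, 3.14]. Speed limits (rad/s): [1.89, 1.89, 2.57, 2.79, 3.14, 3.14].

INTERFACE

Orientations are given as a unit quaternion [w, x, y, z].
In Python, from workcell import get_state, read_camera, camera_info, sign_off gives the robot as it stands.
- The arm moves only by the tool drive_tool, never from a script. Its argument "series" is a list that holds one entry, the list of rows, each a list of 5 numbers: the shift along the world's x, y, z in cm, then the turn about the world's z in units of 6 degrees (1.0 is 6 degrees), then the closure, from 0 (fully open) to 1 (shut). In form: [[[x, y, z, twist, jaw], ...]]. A call has 1 to 8 rows; each row is the pose to reach, as a shift and turn from the pose commanded when the call began; what a row does not reach only later rows make up. A row lasts 1/10 s, in which the tool goes at most 50 mm and 8.59 degrees, less where a joint would pass 70% of its speed; a pose out of reach is approached as far as the arm can. A call with a gripper value outside its range is refused whole. The fingers move at their own pace and stop on an object; "force" is the grip in N (left out, the last holds). Time passes only in rows, so rows that repeat a pose let the fingers close. It gives the time, the measured TCP pose, the force and the opening at its end, in the units of the state.
- get_state(): the state, without advancing time (a new reading comes with each control period).
- read_camera(name): name is "side" or "top" or "wrist"; returns the picture (400x640x3 uint8, red, green, blue); there is no depth.
- camera_info(name): a dict with "intrinsics" (3x3 intrinsics, pixels), "rvec" (rotation vector, rad) and "tvec" (3), from world to camera coordinates, as OpenCV has them; the wrist camera has in their place "T_tool_cam" (4x4, takes a point from camera to tool coordinates, whose origin is the TCP and whose axes are the flange's). Camera axes: x right, y down, z forward; pixel columns grow to the right and rows downward; lengths in m; the calibration is good to about 2 mm. A picture is of the moment at which its call begins: read the wrist's pose just before it. camera_info takes no time and is no camera call.
- sign_off(): hands the job in, once; it reports no verdict.
The state is a dict: "t": time; "joint_pos": joint angles; "qd": joint speeds; "joint_torque": joint torques, N m; "position": TCP position; "tcp_rot": TCP orientation; "contact_force": force on the tool from outside, world axes, zero at the start; "wrist_torque": the same for the moment, N m; "grip_width": finger opening in m.
Only numpy, scipy, OpenCV 4.12 (cv2) and the standard library are available. Lean on these libraries where they do the work, as an engineer would, in place of code of your own. Each camera call takes 0.05 s, during which the arm holds its last target. There are 200 camera calls.

## Working session

There is one attempt and no reset: what is moved stays moved. The work goes in short steps, Python scripts to look and compute and a tool call to move; the robot and the scene stay as the last step left them, time stands still between calls to the robot, and variables do not carry over. Pictures are saved under pics/ and viewed, about 8 in all and at most 12, crops included, and the job is handed in when it is done.

Besides the shell and the picture viewer there is one more tool, called after "Emit:" as name(argument=value, ...), one argument or row to a line, values as JSON. drive_tool: Moves the arm, as the interface text tells. Its arguments: {"type":"object","properties":{"series":{"type":"array","items":{"type":"array","items":{"type":"array","items":{"type":"number"}}}},"force":{"type":"number"}},"required":["series"]}

```bash
mkdir -p pics
cat > h.py <<'E'
import numpy as np,cv2
from workcell import *
from scipy.spatial.transform import Rotation as R
def cam(n):
    i=camera_info(n);K=np.array(i["intrinsics"],float)
    if n=="wrist":
        s=get_state();q=s["tcp_rot"];T=np.eye(4);T[:3,:3]=R.from_quat([q[1],q[2],q[3],q[0]]).as_matrix();T[:3,3]=s["position"]
        W=T@np.array(i["T_tool_cam"]);return K,W[:3,:3],W[:3,3]
    Rm=cv2.Rodrigues(np.array(i["rvec"],float))[0];t=np.array(i["tvec"],float).ravel()
    return K,Rm.T,-Rm.T@t
def ray(c,u,v):
    K,Rw,p=c;d=Rw@np.linalg.inv(K)@np.array([u,v,1.]);return p,d
def onz(c,u,v,z):
    p,d=ray(c,u,v);return p+d*(z-p[2])/d[2]
def proj(c,P):
    K,Rw,p=c;x=K@(Rw.T@(np.array(P)-p));return x[:2]/x[2]
def snap(n,name):
    c=cam(n);im=read_camera(n);cv2.imwrite(f"pics/{name}.png",im[:,:,::-1]);return c,im
E
python3 - <<'E'
from h import *
s=get_state();print(s)
for n in("top","side","wrist"):
    c,im=snap(n,n+"0");print(n,c[2].round(3),c[0][0,0])
a=cv2.imread("pics/top0.png");cv2.imwrite("pics/both.png",cv2.resize(a,(800,500)))
E
```

```text
{'t': 0.0, 'joint_pos': array([-1.43132333e+00,  2.63581704e-01, -4.89481609e-02,  1.25938327e+00,
       -1.91928863e-05,  1.41548406e+00]), 'qd': array([ 8.80452977e-04,  1.82007527e-03,  9.52089198e-04, -9.27357816e-04,
       -9.46548634e-04,  2.95791292e-05]), 'joint_torque': array([ 2.19404959e-03, -6.37604570e+01,  3.84566224e+01,  1.36089409e-02,
       -8.93408696e-05, -2.88486589e-06]), 'position': array([ 0.15250628, -0.50227938,  0.40419039]), 'tcp_rot': array([-5.58461640e-04,  9.89157202e-01,  1.46859518e-01, -5.17383819e-06]), 'contact_force': array([0.60157132, 0.07696347, 0.29727272]), 'wrist_torque': array([-0.02472287,  0.01096939,  0.02197073]), 'grip_width': 0.08581530982588478}
top [0.229 0.004 0.958] 399.74220420945227
side [ 0.352 -0.886  0.591] 407.29764214777407
wrist [ 0.231 -0.477  0.374] 313.1064026101091
```

View pics/both.png

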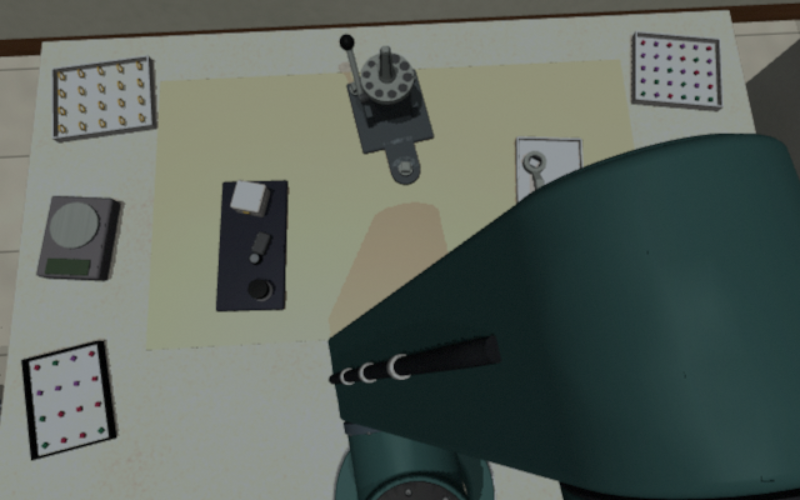

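View pics/side0.png

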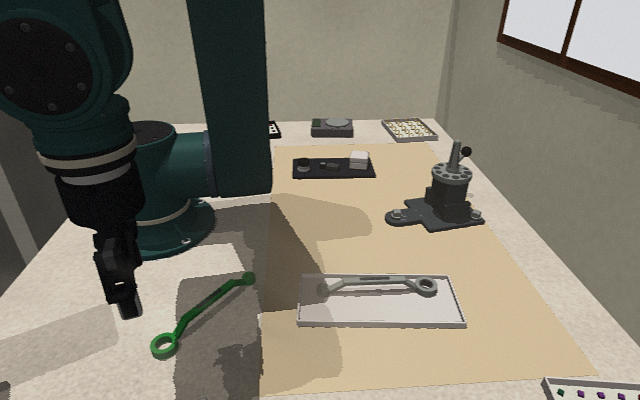

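Top (800 px wide copy): front bolt at (404,168), big ring at (535,160), with the pad on the left. Side view: steel spanner in the tray, big ring (427,286), small ring (323,289). The green spanner outside the tray is a decoy.

Run:
```python
from h import *
t=cam("top");s=cam("side")
def tri(a,b):
    p,d=ray(t,*a);q,e=ray(s,*b);A=np.stack([d,-e],1);k=np.linalg.lstsq(A,q-p,rcond=None)[0];return p+d*k[0],q+e*k[1]
print("ring top z19",onz(t,428,128,.019),onz(s,427,286,.019))
print("tail",onz(s,323,289,.019))
print("bolt",onz(t,323,134,.0305),onz(s,397,215,.0305))
print("tri bolt",tri((323,134),(397,215)))
print("tray corners",[onz(s,u,v,.014).round(3) for u,v in((302,275),(457,276),(465,322),(298,321))])
print("pad",[onz(t,u/1.25,v/1.25,.012).round(3) for u,v in((222,182),(288,181),(286,309),(217,310))])
print("machine plate",[onz(t,u/1.25,v/1.25,.012).round(3) for u,v in((363,153),(434,135))])
print("lever ball",tri((347/1.25,42/1.25),(466,151)))
a=cv2.imread("pics/side0.png")[130:340,280:500];b=cv2.imread("pics/top0.png")[90:170,270:490]
cv2.imwrite("pics/c1.png",np.vstack([cv2.resize(a,None,fx=2,fy=2,interpolation=2),cv2.resize(b,None,fx=2,fy=2,interpolation=2)]))
```

```text
ring top z19 [ 0.61102637 -0.27680747  0.019     ] [ 0.60877441 -0.28696203  0.019     ]
tail [ 0.39892695 -0.28131778  0.019     ]
bolt [ 0.60445409 -0.01288311  0.0305    ] [ 0.60334664 -0.04199205  0.0305    ]
tri bolt (array([ 0.6121437 , -0.01323557,  0.01149941]), array([ 0.61191238, -0.01322891,  0.01140567]))
tray corners [array([ 0.358, -0.231,  0.014]), array([ 0.683, -0.256,  0.014]), array([ 0.653, -0.379,  0.014]), array([ 0.347, -0.356,  0.014])]
pad [array([0.601, 0.35 , 0.012]), array([0.596, 0.219, 0.012]), array([0.34 , 0.224, 0.012]), array([0.345, 0.354, 0.012])]
machine plate [array([0.647, 0.067, 0.012]), array([ 0.679, -0.079,  0.012])]
lever ball (array([0.80684059, 0.07980077, 0.1457327 ]), array([0.80691684, 0.07978937, 0.14578589]))
```

View pics/c1.png

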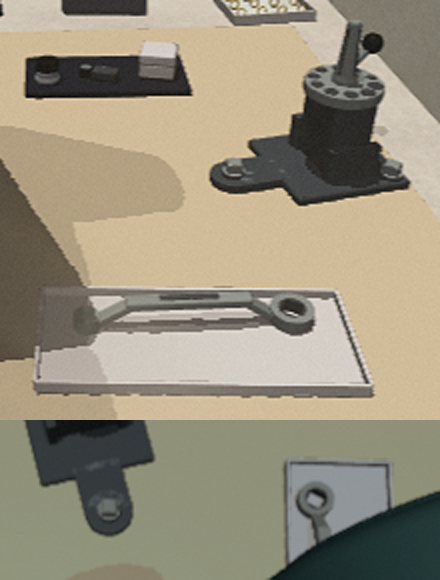

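Approximate layout: bolt near (0.606,-0.015), spanner along +x with its ring at (0.61,-0.28), and the machine's yaw about 12°. I'll move above the spanner, turning the wrist towards a half-turned grasp so joint 6 has room for the swings.

Emit:
drive_tool(
  series=[
    [[4.4,2.8,0,1.4,0],[8.8,5.6,0,2.8,0],[13.2,8.4,0,4.2,0],[17.4,11.2,0,5.6,0],[21.7,14,0,7,0],[26,16.8,0,8.4,0],[30.4,19.6,0,9.8,0],[34.7,22.2,0,11.2,0]],
  ],
)

```text
t: 0.95
position: [0.4908, -0.285, 0.4046]
tcp_rot: [-0.0, 0.741, 0.672, -0.0]
contact_force: [0.3, -0.6, 0.2]
grip_width: 0.0849
```

Run:
```python
from h import *
s=get_state();print(s["joint_pos"],s["position"],s["tcp_rot"],s["t"])
```

```text
[-6.69565107e-01  3.36958525e-01  5.99200372e-02  1.29384063e+00
 -5.12294917e-05  9.98158393e-01] [ 0.49082005 -0.28495492  0.4046499 ] [-3.66492313e-05  7.40532062e-01  6.72021028e-01 -3.20405077e-05] 0.95
```

Emit:
drive_tool(
  series=[
    [[0,0,0,1.4,0],[0,0,-1,2.8,0],[0,0,-2,4.2,0],[0,0,-3,5.6,0],[0,0,-4,7,0],[0,0,-5,8.4,0],[0,0,-6,9.8,0],[0,0,-7,11.2,0]],
  ],
)

```text
t: 1.75
position: [0.4893, -0.2865, 0.3341]
tcp_rot: [-0.0, 0.245, 0.97, 0.0]
contact_force: [0.2, -0.5, 0.6]
grip_width: 0.0856
```

Emit:
drive_tool(
  series=[
    [[0,0,0,1.4,0],[0,0,0,2.8,0],[0,0,0,4.2,0],[0,0,0,4.8,0],[0,0,0,4.8,0],[0,0,0,4.8,0]],
  ],
)

```text
t: 2.35
position: [0.4893, -0.2866, 0.3346]
tcp_rot: [-0.0, 0.0, 1.0, 0.0]
contact_force: [0.4, 0.1, 0.4]
grip_width: 0.085
```

Run:
```python
from h import *
s=get_state();print(s["joint_pos"],s["position"],s["tcp_rot"],s["t"])
c,im=snap("wrist","w1");snap("top","t1")
t=cam("top")
a=cv2.imread("pics/w1.png")[:,:];b=cv2.imread("pics/t1.png")[100:250,300:620]
cv2.imwrite("pics/w1t.png",np.vstack([a,cv2.resize(b,(427,200))[:, :427] if 0 else cv2.copyMakeBorder(cv2.resize(b,(427,200)),0,0,0,213,0)]))
```

```text
[-6.73513687e-01  3.63872575e-01 -9.15224863e-02  1.11566104e+00
 -1.89567194e-05 -6.72904583e-01] [ 0.48930726 -0.28657985  0.33455927] [-1.07460098e-04  3.04550820e-04  9.99999945e-01  7.35750710e-05] 2.35
```

View pics/w1t.png

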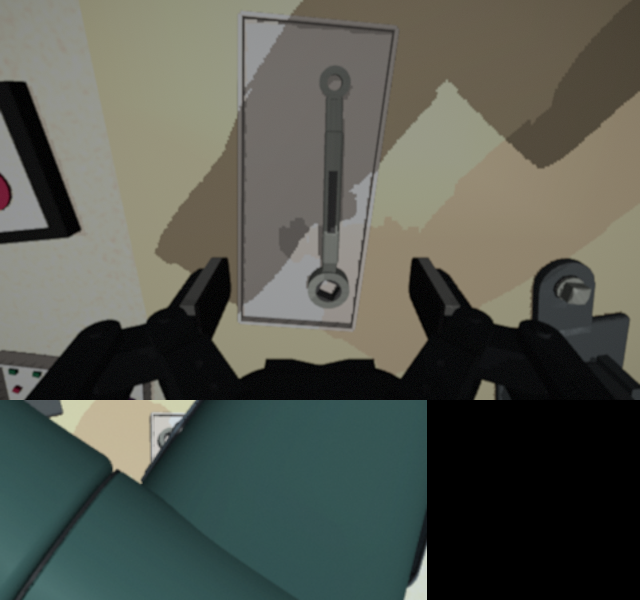

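Wrist view: big ring at (328,288), small ring at (335,82), handle edges about x=325–340, loose bolt head at (574,290).

Run:
```python
from h import *
c=cam("wrist")
for n,u,v,z in(("ring",328,288,.019),("tail",335,82,.019),("hA",335,120,.038),("hB",331,225,.038),("bolt",574,290,.0305),("collar",572,296,.0175)):print(n,onz(c,u,v,z).round(4))
im=cv2.imread("pics/w1.png");g=cv2.cvtColor(im,6)
# handle edges across rows
for v in range(105,226,15):print(v,[int(x) for x in g[v,316:352]])
b=cv2.resize(im[245:335,520:640],None,fx=5,fy=5,interpolation=2);r=cv2.resize(im[255:325,290:370],None,fx=3,fy=3,interpolation=2)
cv2.imwrite("pics/z.png",np.vstack([b,cv2.copyMakeBorder(r[:150],0,0,0,600-r.shape[1],0)]))
```

```text
ring [ 0.6071 -0.2764  0.019 ]
tail [ 0.4003 -0.272   0.019 ]
hA [ 0.4303 -0.2724  0.038 ]
hB [ 0.5252 -0.2747  0.038 ]
bolt [ 0.6018 -0.0238  0.0305]
collar [ 0.6188 -0.0116  0.0175]
105 [108, 108, 108, 107, 107, 108, 108, 107, 104, 88, 72, 72, 76, 76, 73, 72, 73, 73, 73, 73, 73, 71, 74, 73, 72, 66, 70, 89, 104, 108, 108, 108, 107, 107, 107, 106]
120 [108, 107, 107, 109, 107, 108, 110, 106, 99, 80, 70, 72, 76, 74, 74, 74, 74, 76, 75, 74, 74, 74, 74, 75, 72, 69, 71, 82, 94, 104, 108, 106, 107, 108, 108, 107]
135 [108, 108, 108, 108, 108, 108, 108, 102, 86, 67, 66, 71, 75, 75, 74, 74, 75, 73, 74, 72, 72, 72, 74, 72, 69, 65, 61, 68, 89, 104, 107, 108, 108, 107, 107, 108]
150 [107, 107, 107, 107, 108, 108, 107, 99, 81, 65, 68, 73, 73, 74, 74, 75, 73, 74, 73, 71, 72, 74, 74, 72, 67, 61, 65, 78, 92, 104, 108, 107, 107, 108, 107, 107]
165 [107, 106, 106, 107, 108, 107, 106, 97, 76, 67, 71, 75, 75, 75, 74, 75, 74, 73, 72, 72, 73, 73, 73, 70, 65, 62, 71, 90, 103, 108, 108, 107, 108, 107, 106, 107]
180 [107, 107, 107, 107, 107, 107, 102, 85, 69, 67, 72, 69, 56, 40, 36, 34, 34, 38, 36, 37, 42, 57, 68, 67, 61, 66, 81, 93, 103, 108, 107, 107, 106, 107, 107, 106]
195 [107, 107, 107, 107, 107, 107, 99, 80, 68, 69, 74, 68, 51, 38, 34, 35, 34, 36, 36, 40, 52, 68, 70, 65, 64, 74, 84, 93, 103, 107, 107, 107, 107, 106, 107, 106]
210 [107, 108, 107, 108, 107, 106, 97, 77, 67, 71, 71, 61, 45, 34, 34, 35, 36, 38, 37, 48, 58, 69, 67, 62, 66, 82, 94, 103, 107, 107, 108, 107, 106, 107, 107, 107]
225 [153, 140, 115, 99, 98, 96, 84, 69, 68, 72, 69, 52, 37, 35, 33, 35, 36, 38, 47, 71, 85, 77, 71, 105, 141, 151, 151, 153, 153, 154, 153, 150, 150, 150, 151, 150]
```

View pics/z.png

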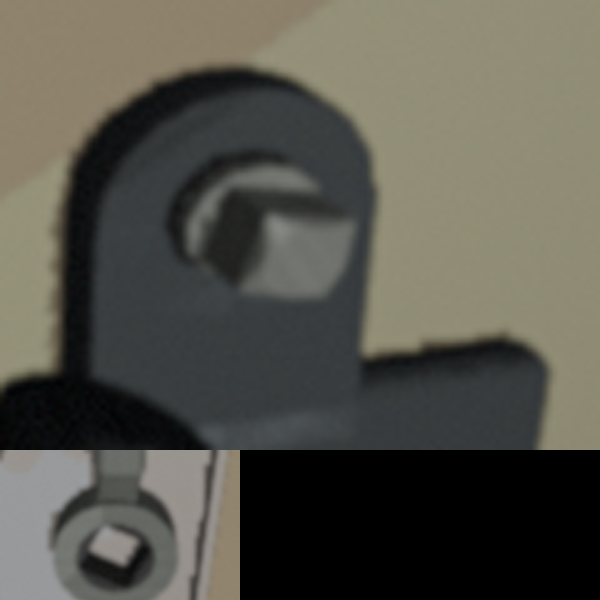

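Emit:
drive_tool(
  series=[
    [[1.5,0.4,-2,-0.1,0.3],[3,0.8,-5,-0.2,0.3],[4.7,1.2,-8,-0.2,0.3],[4.7,1.2,-10,-0.2,0.3],[4.7,1.2,-12,-0.2,0.3],[4.7,1.2,-13.5,-0.2,0.3],[4.7,1.2,-14.4,-0.2,0.3],[4.7,1.2,-14.4,-0.2,0.3]],
  ],
)

```text
t: 3.25
position: [0.5361, -0.2744, 0.1898]
tcp_rot: [-0.001, 0.01, 1.0, 0.0]
contact_force: [0.1, -0.5, -0.2]
grip_width: 0.0597
```

Emit:
drive_tool(
  series=[
    [[0,0,0,0,0.6],[0,0,0,0,1],[0,0,0,0,1],[0,0,0,0,1],[0,0,0,0,1],[0,0,0,0,1]],
  ],
  force=110,
)

```text
t: 3.85
position: [0.5365, -0.2747, 0.1917]
tcp_rot: [0.001, 0.01, 1.0, -0.0]
contact_force: [-1.7, 0.3, 8.2]
grip_width: 0.0131
```

Run:
```python
from h import *
s=get_state();print(s["position"],s["tcp_rot"],s["t"],s["contact_force"],s["wrist_torque"],s["grip_width"])
```

```text
[ 0.53652556 -0.27473902  0.19173283] [ 6.25468587e-04  9.70178573e-03  9.99952630e-01 -4.71232143e-04] 3.85 [-1.73379087  0.28924095  8.15530675] [ 1.79692159e-01  3.06386762e-01 -2.01433650e-04] 0.013137401595173643
```

Emit:
drive_tool(
  series=[
    [[0,0,0.5,0,1],[0,0,1.5,0,1],[0,0,3,0,1],[0,0,5,0,1],[0,0,7,0,1],[0,0,8,0,1],[0,0,8,0,1],[0,0,8,0,1]],
  ],
)

```text
t: 4.65
position: [0.5362, -0.2745, 0.2702]
tcp_rot: [-0.0, 0.01, 1.0, 0.0]
contact_force: [0.3, -0.0, -4.2]
grip_width: 0.0135
```

Run:
```python
from h import *
s=get_state();print(s["position"],s["tcp_rot"],s["t"],s["contact_force"],s["wrist_torque"],s["grip_width"])
c,im=snap("wrist","w2");c2,_=snap("side","s2")
a=cv2.imread("pics/w2.png");b=cv2.imread("pics/s2.png")[180:330,240:500]
cv2.imwrite("pics/w2s.png",np.vstack([a[200:],cv2.copyMakeBorder(cv2.resize(b,(640,369)),0,0,0,0,0)]))
```

```text
[ 0.53617044 -0.27449226  0.27018938] [-2.17652051e-04  9.70971847e-03  9.99952822e-01  1.65814979e-04] 4.65 [ 0.26921582 -0.04039896 -4.24754618] [0.00506937 0.01114718 0.03092019] 0.01353382925874008
```

View pics/w2s.png

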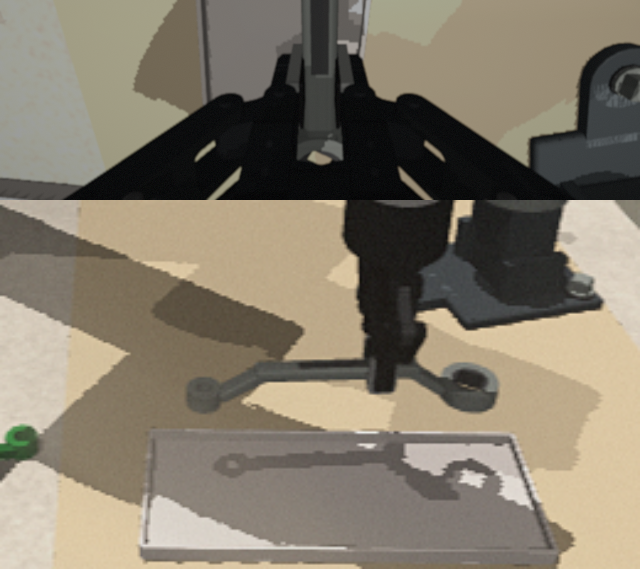

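Grasp is good: force −4.2 N, moment near zero, and the spanner hangs level. Now refine the bolt position in the wrist and side views.

Run:
```python
from h import *
i=camera_info("wrist");K=np.array(i["intrinsics"]);T=np.eye(4);q=[3.04550820e-04,9.99999945e-01,7.35750710e-05,-1.07e-4]
T[:3,:3]=R.from_quat(q).as_matrix();T[:3,3]=[0.48930726,-0.28657985,0.33455927];W=T@np.array(i["T_tool_cam"]);c=(K,W[:3,:3],W[:3,3])
for n,u,v,z in(("ring",328.7,287.7,.019),("bolttop",580,295.5,.0305),("tongue",566.8,289.8,.012)):print(n,onz(c,u,v,z).round(4))
w=cam("wrist")
for n,u,v,z in(("bolt2",629,284,.0305),):print(n,onz(w,u,v,z).round(4))
s=cam("side");
print("side ring z", [onz(s,240+468*260/640,180+(378-200)*150/369,z).round(4) for z in (.0975,)], "expect", .608,-.276)
print("side bolt",onz(s,397,212,.0305).round(4))
# ring centre predicted offset
print([proj(s,(x,-.0165,.0305)).round(1) for x in(.6,.604,.608)])
a=cv2.imread("pics/side0.png")[195:235,377:417];b=cv2.imread("pics/s2.png")[240:290,400:460]
a2=cv2.imread("pics/top0.png")[115:155,300:340]
cv2.imwrite("pics/z2.png",np.hstack([cv2.resize(a,(400,400),interpolation=2),cv2.resize(a2,(400,400),interpolation=2)]))
cv2.imwrite("pics/z3.png",cv2.resize(b,(600,500),interpolation=2))
```

```text
ring [ 0.6067 -0.2757  0.019 ]
bolttop [ 0.6086 -0.016   0.0305]
tongue [ 0.6149 -0.0142  0.012 ]
bolt2 [ 0.6013 -0.0332  0.0305]
side ring z [array([ 0.607 , -0.2778,  0.0975])] expect 0.608 -0.276
side bolt [ 0.6066 -0.0282  0.0305]
[array([393.4, 209.6]), array([395. , 209.6]), array([396.5, 209.5])]
```

View pics/z2.png

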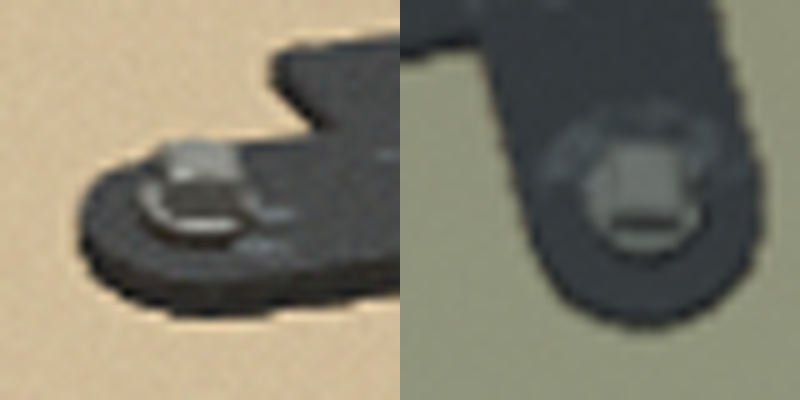

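Side: head-top centre at about (396.8,210.3); top: about (324.0,132.3).

Run:
```python
from h import *
print(onz(cam("side"),396.8,210.3,.0305).round(4),onz(cam("top"),324,132.3,.0305).round(4))
```

```text
[ 0.6079 -0.0202  0.0305] [ 0.6088 -0.0156  0.0305]
```

View pics/z3.png

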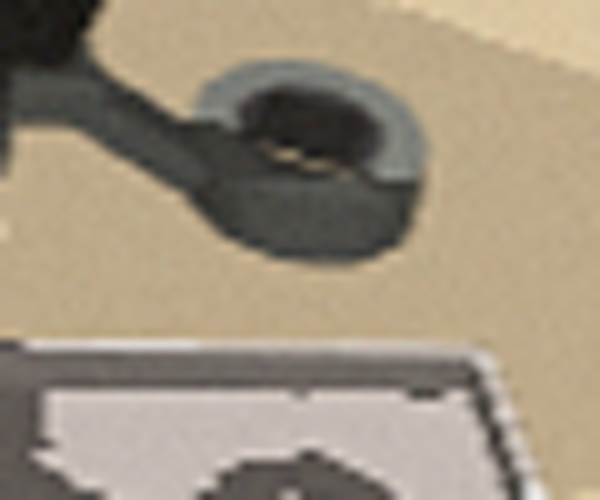

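Bolt taken as (0.6085,-0.016), ring 71.3 mm ahead of the TCP. Next, carry the spanner to handle angle 92° beside the bolt.

Emit:
drive_tool(
  series=[
    [[0,2,0,1.3,1],[0,4,0,2.6,1],[0,6,0,3.9,1],[0,8,0,5.2,1],[0.5,10,0,6.5,1],[1,12,0,7.8,1],[2,13,0,9.1,1],[3,14,0,10.4,1]],
  ],
)

```text
t: 5.55
position: [0.5664, -0.1338, 0.2699]
tcp_rot: [-0.0, -0.512, 0.859, 0.001]
contact_force: [0.2, 0.2, -4.7]
grip_width: 0.0133
```

Emit:
drive_tool(
  series=[
    [[1,1,0,1.3,1],[2,2,0,2.6,1],[3,3,0,3.9,1],[4,4,0,5.1,1],[4.5,4.7,-0.5,5.1,1],[4.5,4.7,-1,5.1,1],[4.5,4.7,-1,5.1,1],[4.5,4.7,-1,5.1,1]],
  ],
)

```text
t: 6.35
position: [0.6109, -0.088, 0.2603]
tcp_rot: [0.0, 0.718, -0.696, -0.0]
contact_force: [-0.6, -0.9, -3.5]
grip_width: 0.0134
```

```bash
cat >> h.py <<'E'
B=np.array([.6085,-.016]);L=.0713
def st(q=False):
    s=get_state();w,x,y,z=s["tcp_rot"];phi=np.degrees(2*np.arctan2(y,x))-180;phi=(phi+180)%360-180
    p=s["position"];r=p[:2]+L*np.array([np.cos(np.radians(phi)),np.sin(np.radians(phi))])
    F=s["contact_force"];d=p[:2]-B;tau=s["wrist_torque"][2]+d[0]*F[1]-d[1]*F[0]
    print("t %.2f phi %.1f pos %s ring %s under %.4f F %s M %s tau %.2f g %.4f"%(s["t"],phi,p.round(4),(r-B).round(4)*1e3,p[2]-.1877,F.round(1),s["wrist_torque"].round(2),tau,s["grip_width"]))
    return s
E
python3 - <<'E'
from h import *
st();print(get_state()["joint_pos"].round(2))
snap("side","s3");b=cv2.imread("pics/s3.png")[170:250,350:450];w=cv2.imread("pics/w2.png")
snap("wrist","w3");w=cv2.imread("pics/w3.png")[200:]
cv2.imwrite("pics/s3z.png",np.vstack([cv2.resize(b,(500,400),interpolation=2),cv2.resize(w,(500,156))]))
E
```

```text
t 6.35 phi 91.8 pos [ 0.6109 -0.088   0.2603] ring [ 0.2 -0.7] under 0.0726 F [-0.6 -0.9 -3.5] M [-0.03 -0.   -0.04] tau -0.08 g 0.0134
[-0.27  0.49 -0.09  0.99 -0.   -1.88]
```

View pics/s3z.png

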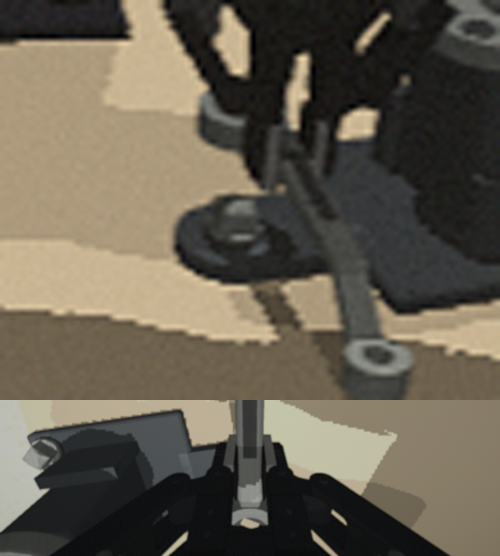

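Emit:
drive_tool(
  series=[
    [[0,0.07,-1,0,1],[0,0.07,-2.2,0,1],[0,0.07,-3.2,0,1],[0,0.07,-3.8,0,1],[0,0.07,-4,0,1],[0,0.07,-4,0,1],[0,0.07,-4.1,0,1],[0,0.07,-4.1,0,1]],
  ],
)

```text
t: 7.25
position: [0.6114, -0.0869, 0.2199]
tcp_rot: [-0.0, 0.719, -0.695, 0.0]
contact_force: [-0.6, 0.2, -5.5]
grip_width: 0.0133
```

```bash
python3 -c "
from h import *
st()
s=cam('side');print(proj(s,(.6087,-.0167,.088)))"
```

```text
t 7.25 phi 91.9 pos [ 0.6114 -0.0869  0.2199] ring [0.6 0.4] under 0.0322 F [-0.6  0.2 -5.5] M [-0.04 -0.01  0.03] tau -0.02 g 0.0133
[399.00352328 190.13012243]
```

Lower gently until contact shows.

Emit:
drive_tool(
  series=[
    [[-0.05,0,-0.1,0,1],[-0.05,0,-0.1,0,1],[-0.05,0,-0.1,0,1]],
  ],
)

```text
t: 7.55
position: [0.6108, -0.0869, 0.2188]
tcp_rot: [-0.0, 0.719, -0.695, 0.0]
contact_force: [-0.4, 0.7, -4.3]
grip_width: 0.0134
```

Emit:
drive_tool(
  series=[
    [[0,0,-0.1,0,1],[0,0,-0.1,0,1],[0,0,-0.1,0,1]],
  ],
)

```text
t: 7.85
position: [0.6109, -0.0869, 0.2177]
tcp_rot: [-0.0, 0.719, -0.695, 0.0]
contact_force: [0.1, 0.5, -4.5]
grip_width: 0.0135
```

```bash
python3 -c "
from h import *
st()"
```

```text
t 7.85 phi 91.9 pos [ 0.6109 -0.0869  0.2177] ring [0.  0.3] under 0.0300 F [ 0.1  0.5 -4.5] M [ 0.01  0.04 -0.05] tau -0.04 g 0.0135
```

Emit:
drive_tool(
  series=[
    [[0,0,-0.1,0,1],[0,0,-0.1,0,1],[0,0,-0.1,0,1]],
  ],
)

```text
t: 8.15
position: [0.6109, -0.087, 0.2169]
tcp_rot: [-0.0, 0.719, -0.695, 0.0]
contact_force: [-1.0, -1.0, -1.2]
grip_width: 0.0133
```

Emit:
drive_tool(
  series=[
    [[0,0,-0.1,0,1],[0,0,-0.1,0,1],[0,0,-0.1,0,1]],
  ],
)

```text
t: 8.45
position: [0.611, -0.0871, 0.216]
tcp_rot: [-0.0, 0.719, -0.695, 0.0]
contact_force: [0.3, -4.8, 3.3]
grip_width: 0.0134
```

```bash
python3 -c "
from h import *
st()"
```

```text
t 8.45 phi 91.9 pos [ 0.611  -0.0871  0.216 ] ring [0.1 0.2] under 0.0283 F [ 0.3 -4.8  3.3] M [-0.4   0.05  0.04] tau 0.05 g 0.0134
```

Emit:
drive_tool(
  series=[
    [[0,-0.1,0,0,1],[0,-0.1,0,0,1],[0,-0.1,0,0,1]],
  ],
)

```text
t: 8.75
position: [0.6109, -0.0878, 0.2157]
tcp_rot: [-0.0, 0.719, -0.695, -0.0]
contact_force: [1.3, 0.9, 2.7]
grip_width: 0.0135
```

```bash
python3 -c "
from h import *
st()"
```

```text
t 8.75 phi 91.9 pos [ 0.6109 -0.0878  0.2157] ring [-0.  -0.5] under 0.0280 F [1.3 0.9 2.7] M [ 0.54 -0.05  0.  ] tau 0.10 g 0.0135
```

```bash
cat > arc.py <<'E'
import numpy as np,sys
def arc(p0,step,n,L=.0713):
    f=lambda a:-L*100*np.array([np.cos(np.radians(a)),np.sin(np.radians(a))])
    print(p0,[[*(f(p0+step*k)-f(p0)).round(2).tolist(),0,round(step*k/6,2),1] for k in range(1,n+1)])
if __name__=="__main__":
    for a in sys.argv[3:]:arc(float(a),float(sys.argv[1]),int(sys.argv[2]))
E
python3 arc.py -3 8 92 68 44 20 -4
```

```text
92.0 [[-0.37, -0.0, 0, -0.5, 1], [-0.75, 0.01, 0, -1.0, 1], [-1.12, 0.05, 0, -1.5, 1], [-1.49, 0.1, 0, -2.0, 1], [-1.85, 0.18, 0, -2.5, 1], [-2.21, 0.27, 0, -3.0, 1], [-2.57, 0.38, 0, -3.5, 1], [-2.92, 0.51, 0, -4.0, 1]]
68.0 [[-0.34, 0.15, 0, -0.5, 1], [-0.68, 0.32, 0, -1.0, 1], [-1.0, 0.5, 0, -1.5, 1], [-1.32, 0.7, 0, -2.0, 1], [-1.62, 0.92, 0, -2.5, 1], [-1.91, 1.15, 0, -3.0, 1], [-2.19, 1.4, 0, -3.5, 1], [-2.46, 1.66, 0, -4.0, 1]]
44.0 [[-0.25, 0.28, 0, -0.5, 1], [-0.49, 0.56, 0, -1.0, 1], [-0.71, 0.86, 0, -1.5, 1], [-0.92, 1.17, 0, -2.0, 1], [-1.11, 1.5, 0, -2.5, 1], [-1.28, 1.83, 0, -3.0, 1], [-1.43, 2.17, 0, -3.5, 1], [-1.57, 2.51, 0, -4.0, 1]]
20.0 [[-0.12, 0.35, 0, -0.5, 1], [-0.22, 0.71, 0, -1.0, 1], [-0.3, 1.08, 0, -1.5, 1], [-0.36, 1.45, 0, -2.0, 1], [-0.4, 1.82, 0, -2.5, 1], [-0.43, 2.19, 0, -3.0, 1], [-0.43, 2.56, 0, -3.5, 1], [-0.41, 2.94, 0, -4.0, 1]]
-4.0 [[0.04, 0.37, 0, -0.5, 1], [0.09, 0.74, 0, -1.0, 1], [0.17, 1.11, 0, -1.5, 1], [0.26, 1.47, 0, -2.0, 1], [0.37, 1.82, 0, -2.5, 1], [0.5, 2.17, 0, -3.0, 1], [0.65, 2.52, 0, -3.5, 1], [0.82, 2.85, 0, -4.0, 1]]
```

Emit:
drive_tool(
  series=[
    [[-0.37,0,0,-0.5,1],[-0.75,0.01,0,-1,1],[-1.12,0.05,0,-1.5,1],[-1.49,0.1,0,-2,1],[-1.85,0.18,0,-2.5,1],[-2.21,0.27,0,-3,1],[-2.57,0.38,0,-3.5,1],[-2.92,0.51,0,-4,1]],
  ],
)

```text
t: 9.55
position: [0.5819, -0.0829, 0.2158]
tcp_rot: [0.0, -0.557, 0.83, -0.001]
contact_force: [2.4, -1.8, 1.3]
grip_width: 0.0135
```

```bash
python3 -c "
from h import *
st()"
```

```text
t 9.55 phi 67.8 pos [ 0.5819 -0.0829  0.2158] ring [ 0.4 -0.9] under 0.0281 F [ 2.4 -1.8  1.3] M [-0.05 -0.6  -0.19] tau 0.02 g 0.0135
```

Emit:
drive_tool(
  series=[
    [[-0.34,0.15,0,-0.5,1],[-0.68,0.32,0,-1,1],[-1,0.5,0,-1.5,1],[-1.32,0.7,0,-2,1],[-1.62,0.92,0,-2.5,1],[-1.91,1.15,0,-3,1],[-2.19,1.4,0,-3.5,1],[-2.46,1.66,0,-4,1]],
  ],
)

```text
t: 10.35
position: [0.557, -0.0663, 0.2157]
tcp_rot: [-0.0, -0.373, 0.928, -0.0]
contact_force: [-0.3, -2.7, 1.0]
grip_width: 0.0131
```

```bash
python3 -c "
from h import *
st()"
```

```text
t 10.35 phi 43.7 pos [ 0.557  -0.0663  0.2157] ring [-0. -1.] under 0.0280 F [-0.3 -2.7  1. ] M [-0.33 -0.29 -0.11] tau 0.02 g 0.0131
```

Emit:
drive_tool(
  series=[
    [[-0.25,0.28,0,-0.5,1],[-0.49,0.57,0,-1,1],[-0.71,0.87,0,-1.5,1],[-0.92,1.18,0,-2,1],[-1.11,1.51,0,-2.5,1],[-1.28,1.84,0,-3,1],[-1.43,2.18,0,-3.5,1],[-1.57,2.53,0,-4,1]],
  ],
)

```text
t: 11.15
position: [0.541, -0.0407, 0.2152]
tcp_rot: [-0.001, -0.172, 0.985, 0.0]
contact_force: [0.0, 0.1, -4.7]
grip_width: 0.0137
```

```bash
python3 -c "
from h import *
st()"
```

```text
t 11.15 phi 19.8 pos [ 0.541  -0.0407  0.2152] ring [-0.4 -0.6] under 0.0275 F [ 0.   0.1 -4.7] M [-0.15 -0.06 -0.06] tau -0.07 g 0.0137
```

Contact has vanished, so the squares are in line. Lower now.

Emit:
drive_tool(
  series=[
    [[0,0,-0.1,0,1],[0,0,-0.2,0,1],[0,0,-0.3,0,1],[0,0,-0.3,0,1]],
  ],
)

```text
t: 11.55
position: [0.5413, -0.041, 0.2124]
tcp_rot: [-0.0, -0.173, 0.985, 0.0]
contact_force: [-0.5, -0.7, -4.8]
grip_width: 0.0132
```

```bash
python3 -c "
from h import *
st()"
```

```text
t 11.55 phi 19.9 pos [ 0.5413 -0.041   0.2124] ring [-0.2 -0.7] under 0.0247 F [-0.5 -0.7 -4.8] M [-0.2  -0.01 -0.01] tau 0.03 g 0.0132
```

Emit:
drive_tool(
  series=[
    [[0,0,-0.15,0,1],[0,0,-0.3,0,1],[0,0,-0.45,0,1],[0,0,-0.6,0,1],[0,0,-0.7,0,1],[0,0,-0.7,0,1]],
  ],
)

```text
t: 12.15
position: [0.5413, -0.0409, 0.2055]
tcp_rot: [-0.0, -0.173, 0.985, -0.0]
contact_force: [-1.4, -2.3, -3.9]
grip_width: 0.0133
```

Emit:
drive_tool(
  series=[
    [[0,0,-0.1,0,1],[0,0,-0.1,0,1]],
  ],
)

```text
t: 12.35
position: [0.5412, -0.0409, 0.2046]
tcp_rot: [-0.0, -0.173, 0.985, -0.0]
contact_force: [-2.2, -3.2, -3.1]
grip_width: 0.0133
```

```bash
python3 -c "
from h import *
st()"
```

```text
t 12.35 phi 19.9 pos [ 0.5412 -0.0409  0.2046] ring [-0.2 -0.7] under 0.0169 F [-2.2 -3.2 -3.1] M [-0.43  0.38 -0.15] tau 0.00 g 0.0133
```

Emit:
drive_tool(
  series=[
    [[-0.04,-0.07,-0.1,0,1],[-0.04,-0.07,-0.1,0,1]],
  ],
)

```text
t: 12.55
position: [0.541, -0.0415, 0.2038]
tcp_rot: [0.0, -0.173, 0.985, 0.0]
contact_force: [-3.7, -0.2, 0.3]
grip_width: 0.0131
```

```bash
python3 -c "
from h import *
st()"
```

```text
t 12.55 phi 19.9 pos [ 0.541  -0.0415  0.2038] ring [-0.5 -1.2] under 0.0161 F [-3.7 -0.2  0.3] M [0.14 0.18 0.06] tau -0.02 g 0.0131
```

Emit:
drive_tool(
  series=[
    [[0,0,-0.1,0,1],[0,0,-0.1,0,1]],
  ],
)

```text
t: 12.75
position: [0.5408, -0.0415, 0.2029]
tcp_rot: [0.0, -0.173, 0.985, 0.0]
contact_force: [-5.4, -1.8, 5.6]
grip_width: 0.0133
```

```bash
python3 -c "
from h import *
st()"
```

```text
t 12.75 phi 19.9 pos [ 0.5408 -0.0415  0.2029] ring [-0.7 -1.3] under 0.0152 F [-5.4 -1.8  5.6] M [0.03 0.64 0.09] tau 0.07 g 0.0133
```

Ring is down on the collar (nominal z has dropped 13 mm since first contact). Ease the preload and compute the drive arcs.

Emit:
drive_tool(
  series=[
    [[-0.04,-0.01,0.08,0,1],[-0.04,-0.01,0.08,0,1]],
  ],
)

```text
t: 12.95
position: [0.5408, -0.0416, 0.2037]
tcp_rot: [0.0, -0.173, 0.985, 0.0]
contact_force: [-0.8, -0.8, 0.8]
grip_width: 0.0138
```

```bash
python3 -c "
from h import *
st()"; python3 arc.py -4 8 20 -12 -38; python3 arc.py 7 8 -64 -8 48
```

```text
t 12.95 phi 19.9 pos [ 0.5408 -0.0416  0.2037] ring [-0.7 -1.3] under 0.0160 F [-0.8 -0.8  0.8] M [ 0.32 -0.25  0.04] tau 0.07 g 0.0138
20.0 [[-0.15, 0.47, 0, -0.67, 1], [-0.27, 0.96, 0, -1.33, 1], [-0.36, 1.45, 0, -2.0, 1], [-0.41, 1.94, 0, -2.67, 1], [-0.43, 2.44, 0, -3.33, 1], [-0.41, 2.94, 0, -4.0, 1], [-0.36, 3.43, 0, -4.67, 1], [-0.27, 3.92, 0, -5.33, 1]]
-12.0 [[0.12, 0.48, 0, -0.67, 1], [0.27, 0.96, 0, -1.33, 1], [0.46, 1.42, 0, -2.0, 1], [0.68, 1.86, 0, -2.67, 1], [0.93, 2.3, 0, -3.33, 1], [1.21, 2.71, 0, -4.0, 1], [1.51, 3.1, 0, -4.67, 1], [1.85, 3.47, 0, -5.33, 1]]
-38.0 [[0.32, 0.38, 0, -0.67, 1], [0.67, 0.74, 0, -1.33, 1], [1.04, 1.07, 0, -2.0, 1], [1.43, 1.38, 0, -2.67, 1], [1.84, 1.66, 0, -3.33, 1], [2.27, 1.91, 0, -4.0, 1], [2.72, 2.12, 0, -4.67, 1], [3.18, 2.31, 0, -5.33, 1]]
-64.0 [[-0.76, -0.43, 0, 1.17, 1], [-1.46, -0.95, 0, 2.33, 1], [-2.09, -1.55, 0, 3.5, 1], [-2.64, -2.22, 0, 4.67, 1], [-3.11, -2.95, 0, 5.83, 1], [-3.49, -3.74, 0, 7.0, 1], [-3.76, -4.56, 0, 8.17, 1], [-3.94, -5.42, 0, 9.33, 1]]
-8.0 [[-0.07, -0.87, 0, 1.17, 1], [-0.03, -1.74, 0, 2.33, 1], [0.11, -2.6, 0, 3.5, 1], [0.36, -3.43, 0, 4.67, 1], [0.71, -4.23, 0, 5.83, 1], [1.15, -4.98, 0, 7.0, 1], [1.68, -5.67, 0, 8.17, 1], [2.29, -6.29, 0, 9.33, 1]]
48.0 [[0.68, -0.54, 0, 1.17, 1], [1.42, -1.0, 0, 2.33, 1], [2.22, -1.36, 0, 3.5, 1], [3.05, -1.62, 0, 4.67, 1], [3.9, -1.78, 0, 5.83, 1], [4.77, -1.83, 0, 7.0, 1], [5.64, -1.78, 0, 8.17, 1], [6.5, -1.62, 0, 9.33, 1]]
```

Emit:
drive_tool(
  series=[
    [[-0.15,0.47,0,-0.67,1],[-0.27,0.96,0,-1.33,1],[-0.36,1.45,0,-2,1],[-0.41,1.94,0,-2.67,1],[-0.43,2.44,0,-3.33,1],[-0.41,2.94,0,-4,1],[-0.36,3.43,0,-4.67,1],[-0.27,3.92,0,-5.33,1]],
  ],
)

```text
t: 13.75
position: [0.5376, -0.0021, 0.2035]
tcp_rot: [-0.0, 0.106, 0.994, 0.0]
contact_force: [-4.1, 1.1, 2.6]
grip_width: 0.0133
```

```bash
sed -i 's/B=np.array.*;L/B=np.array([.6078,-.0173]);L/' h.py; python3 -c "
from h import *
st()"
```

```text
t 13.75 phi -12.2 pos [ 0.5376 -0.0021  0.2035] ring [-0.5  0.1] under 0.0158 F [-4.1  1.1  2.6] M [0.34 0.42 0.5 ] tau 0.48 g 0.0133
```

Driving torque is 0.48 N m, so the bolt is turning. Continue, with a small nudge in −x.

Emit:
drive_tool(
  series=[
    [[0.08,0.48,0.03,-0.67,1],[0.22,0.96,0.03,-1.33,1],[0.41,1.42,0.03,-2,1],[0.63,1.86,0.03,-2.67,1],[0.88,2.3,0.03,-3.33,1],[1.16,2.71,0.03,-4,1],[1.46,3.1,0.03,-4.67,1],[1.8,3.47,0.03,-5.33,1]],
  ],
)

```text
t: 14.55
position: [0.5558, 0.033, 0.2038]
tcp_rot: [-0.0, 0.376, 0.927, 0.001]
contact_force: [-2.0, 7.5, 1.2]
grip_width: 0.0137
```

```bash
python3 -c "
from h import *
st()"; python3 arc.py -4 5 -44
```

```text
t 14.55 phi -44.2 pos [0.5558 0.033  0.2038] ring [-0.8  0.7] under 0.0161 F [-2.   7.5  1.2] M [1.31 0.13 0.66] tau 0.37 g 0.0137
-44.0 [[0.36, 0.35, 0, -0.67, 1], [0.74, 0.67, 0, -1.33, 1], [1.14, 0.96, 0, -2.0, 1], [1.56, 1.22, 0, -2.67, 1], [2.0, 1.46, 0, -3.33, 1]]
```

Emit:
drive_tool(
  series=[
    [[0.35,0.41,0,-0.67,1],[0.73,0.74,0,-1.33,1],[1.13,1.04,0,-2,1],[1.55,1.3,0,-2.67,1],[1.99,1.54,0,-3.33,1]],
  ],
)

```text
t: 15.05
position: [0.5761, 0.0484, 0.2039]
tcp_rot: [-0.0, 0.531, 0.847, 0.001]
contact_force: [0.1, 7.4, 1.5]
grip_width: 0.0132
```

```bash
python3 -c "
from h import *
st();print(get_state()['joint_pos'].round(2))
snap('side','s4');b=cv2.imread('pics/s4.png')[150:260,340:480];cv2.imwrite('pics/s4z.png',cv2.resize(b,(700,550),interpolation=2))"
```

```text
t 15.05 phi -64.1 pos [0.5761 0.0484 0.2039] ring [-0.6  1.5] under 0.0162 F [0.1 7.4 1.5] M [ 1.16 -0.2   0.66] tau 0.41 g 0.0132
[-0.06  0.48 -0.28  0.81  0.    1.06]
```

View pics/s4z.png

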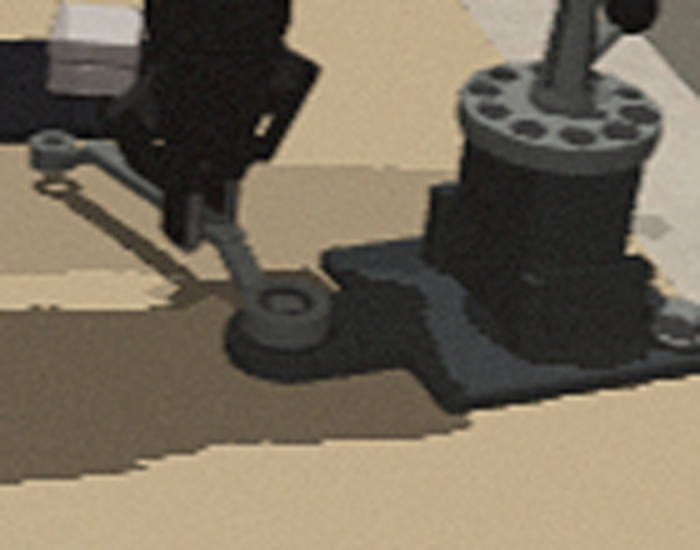

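Side view: big ring at (285,310) in the crop sits flat on the tongue with the bolt head inside, and the tail is clear of the pad. Swing back freely 112°.

Emit:
drive_tool(
  series=[
    [[-0.77,-0.35,0,1.17,1],[-1.48,-0.88,0,2.33,1],[-2.12,-1.48,0,3.5,1],[-2.68,-2.17,0,4.67,1],[-3.15,-2.91,0,5.83,1],[-3.53,-3.7,0,7,1],[-3.81,-4.54,0,8.17,1],[-3.99,-5.42,0,9.33,1]],
  ],
)

```text
t: 15.9
position: [0.5363, -0.0069, 0.204]
tcp_rot: [0.001, 0.068, 0.998, 0.0]
contact_force: [3.8, 0.8, -2.6]
grip_width: 0.0134
```

```bash
sed -i 's/L=.0713/L=.0723/;s/B=np.array.*;L/B=np.array([.608,-.0172]);L/' h.py; python3 -c "
from h import *
st()"
```

```text
t 15.90 phi -7.8 pos [ 0.5363 -0.0069  0.204 ] ring [-0.1  0.5] under 0.0163 F [ 3.8  0.8 -2.6] M [ 0.08 -1.02  0.04] tau -0.06 g 0.0134
```

Emit:
drive_tool(
  series=[
    [[-0.05,-0.88,-0.02,1.17,1],[0,-1.77,-0.02,2.33,1],[0.14,-2.64,-0.02,3.5,1],[0.39,-3.48,-0.02,4.67,1],[0.74,-4.29,-0.02,5.83,1],[1.19,-5.05,-0.02,7,1],[1.73,-5.75,-0.02,8.17,1],[2.35,-6.38,-0.02,9.33,1]],
  ],
)

```text
t: 16.7
position: [0.5599, -0.071, 0.2038]
tcp_rot: [0.0, -0.408, 0.913, -0.001]
contact_force: [1.6, -0.8, 0.0]
grip_width: 0.0135
```

```bash
sed -i 's/L=.0713/L=.0723/' arc.py; python3 -c "
from h import *
st()"; python3 arc.py -4 8 48 16; python3 arc.py -2 8 -16 -32 -48
```

```text
t 16.70 phi 48.2 pos [ 0.5599 -0.071   0.2038] ring [0.2 0. ] under 0.0161 F [ 1.6 -0.8  0. ] M [-0.01 -0.54 -0.26] tau -0.14 g 0.0135
48.0 [[-0.36, 0.35, 0, -0.67, 1], [-0.7, 0.73, 0, -1.33, 1], [-1.01, 1.12, 0, -2.0, 1], [-1.29, 1.54, 0, -2.67, 1], [-1.55, 1.98, 0, -3.33, 1], [-1.77, 2.43, 0, -4.0, 1], [-1.96, 2.9, 0, -4.67, 1], [-2.11, 3.38, 0, -5.33, 1]]
16.0 [[-0.12, 0.49, 0, -0.67, 1], [-0.21, 0.99, 0, -1.33, 1], [-0.26, 1.49, 0, -2.0, 1], [-0.28, 1.99, 0, -2.67, 1], [-0.26, 2.5, 0, -3.33, 1], [-0.21, 3.0, 0, -4.0, 1], [-0.12, 3.5, 0, -4.67, 1], [0.0, 3.99, 0, -5.33, 1]]
-16.0 [[0.07, 0.24, 0, -0.33, 1], [0.16, 0.48, 0, -0.67, 1], [0.25, 0.72, 0, -1.0, 1], [0.34, 0.95, 0, -1.33, 1], [0.45, 1.18, 0, -1.67, 1], [0.57, 1.4, 0, -2.0, 1], [0.69, 1.62, 0, -2.33, 1], [0.82, 1.84, 0, -2.67, 1]]
-32.0 [[0.14, 0.21, 0, -0.33, 1], [0.28, 0.42, 0, -0.67, 1], [0.43, 0.62, 0, -1.0, 1], [0.59, 0.82, 0, -1.33, 1], [0.76, 1.01, 0, -1.67, 1], [0.93, 1.19, 0, -2.0, 1], [1.11, 1.37, 0, -2.33, 1], [1.29, 1.54, 0, -2.67, 1]]
-48.0 [[0.19, 0.17, 0, -0.33, 1], [0.39, 0.32, 0, -0.67, 1], [0.59, 0.48, 0, -1.0, 1], [0.79, 0.62, 0, -1.33, 1], [1.01, 0.76, 0, -1.67, 1], [1.22, 0.89, 0, -2.0, 1], [1.44, 1.01, 0, -2.33, 1], [1.67, 1.13, 0, -2.67, 1]]
```

Free slip confirmed and the ring is well centred. Drive in small checked steps.

Emit:
drive_tool(
  series=[
    [[-0.36,0.35,0,-0.67,1],[-0.7,0.73,0,-1.33,1],[-1.01,1.12,0,-2,1],[-1.29,1.54,0,-2.67,1]],
  ],
)

```text
t: 17.1
position: [0.5469, -0.0552, 0.2038]
tcp_rot: [0.001, -0.273, 0.962, -0.001]
contact_force: [1.3, -2.0, -0.1]
grip_width: 0.0134
```

```bash
python3 -c "
from h import *
st()"; python3 arc.py -2 4 32 24 16 8 0 -8
```

```text
t 17.10 phi 31.7 pos [ 0.5469 -0.0552  0.2038] ring [ 0.4 -0. ] under 0.0161 F [ 1.3 -2.  -0.1] M [-0.51 -0.46  0.22] tau 0.39 g 0.0134
32.0 [[-0.13, 0.22, 0, -0.33, 1], [-0.25, 0.44, 0, -0.67, 1], [-0.37, 0.66, 0, -1.0, 1], [-0.47, 0.89, 0, -1.33, 1]]
24.0 [[-0.1, 0.23, 0, -0.33, 1], [-0.19, 0.47, 0, -0.67, 1], [-0.27, 0.71, 0, -1.0, 1], [-0.34, 0.95, 0, -1.33, 1]]
16.0 [[-0.07, 0.24, 0, -0.33, 1], [-0.12, 0.49, 0, -0.67, 1], [-0.17, 0.74, 0, -1.0, 1], [-0.21, 0.99, 0, -1.33, 1]]
8.0 [[-0.03, 0.25, 0, -0.33, 1], [-0.05, 0.5, 0, -0.67, 1], [-0.07, 0.75, 0, -1.0, 1], [-0.07, 1.01, 0, -1.33, 1]]
0.0 [[0.0, 0.25, 0, -0.33, 1], [0.02, 0.5, 0, -0.67, 1], [0.04, 0.76, 0, -1.0, 1], [0.07, 1.01, 0, -1.33, 1]]
-8.0 [[0.04, 0.25, 0, -0.33, 1], [0.09, 0.5, 0, -0.67, 1], [0.14, 0.74, 0, -1.0, 1], [0.21, 0.99, 0, -1.33, 1]]
```

Emit:
drive_tool(
  series=[
    [[-0.13,0.22,0,-0.33,1],[-0.25,0.44,0,-0.67,1],[-0.37,0.66,0,-1,1]],
  ],
)

```text
t: 17.4
position: [0.5432, -0.0486, 0.2038]
tcp_rot: [0.001, -0.223, 0.975, -0.001]
contact_force: [1.8, -2.2, 0.5]
grip_width: 0.013
```

```bash
python3 -c "
from h import *
st()"; python3 arc.py -2 3 26 20 14 8 2 -4 -10 -16 -22 -28 -34
```

```text
t 17.40 phi 25.8 pos [ 0.5432 -0.0486  0.2038] ring [0.3 0. ] under 0.0161 F [ 1.8 -2.2  0.5] M [-0.5  -0.46  0.15] tau 0.35 g 0.0130
26.0 [[-0.11, 0.23, 0, -0.33, 1], [-0.21, 0.46, 0, -0.67, 1], [-0.3, 0.7, 0, -1.0, 1]]
20.0 [[-0.08, 0.24, 0, -0.33, 1], [-0.16, 0.48, 0, -0.67, 1], [-0.22, 0.72, 0, -1.0, 1]]
14.0 [[-0.06, 0.25, 0, -0.33, 1], [-0.1, 0.49, 0, -0.67, 1], [-0.14, 0.74, 0, -1.0, 1]]
8.0 [[-0.03, 0.25, 0, -0.33, 1], [-0.05, 0.5, 0, -0.67, 1], [-0.07, 0.75, 0, -1.0, 1]]
2.0 [[-0.0, 0.25, 0, -0.33, 1], [0.0, 0.5, 0, -0.67, 1], [0.01, 0.76, 0, -1.0, 1]]
-4.0 [[0.02, 0.25, 0, -0.33, 1], [0.05, 0.5, 0, -0.67, 1], [0.09, 0.75, 0, -1.0, 1]]
-10.0 [[0.05, 0.25, 0, -0.33, 1], [0.1, 0.49, 0, -0.67, 1], [0.17, 0.74, 0, -1.0, 1]]
-16.0 [[0.07, 0.24, 0, -0.33, 1], [0.16, 0.48, 0, -0.67, 1], [0.25, 0.72, 0, -1.0, 1]]
-22.0 [[0.1, 0.23, 0, -0.33, 1], [0.21, 0.46, 0, -0.67, 1], [0.32, 0.69, 0, -1.0, 1]]
-28.0 [[0.12, 0.22, 0, -0.33, 1], [0.25, 0.44, 0, -0.67, 1], [0.39, 0.65, 0, -1.0, 1]]
-34.0 [[0.14, 0.21, 0, -0.33, 1], [0.3, 0.41, 0, -0.67, 1], [0.46, 0.6, 0, -1.0, 1]]
```

Emit:
drive_tool(
  series=[
    [[-0.11,0.23,0,-0.33,1],[-0.21,0.46,0,-0.67,1],[-0.3,0.7,0,-1,1]],
  ],
)

```text
t: 17.7
position: [0.5402, -0.0416, 0.2038]
tcp_rot: [0.001, -0.172, 0.985, -0.001]
contact_force: [1.3, -2.3, 0.3]
grip_width: 0.0133
```

```bash
python3 -c "
from h import *
st()"
```

```text
t 17.70 phi 19.8 pos [ 0.5402 -0.0416  0.2038] ring [0.3 0.1] under 0.0161 F [ 1.3 -2.3  0.3] M [-0.57 -0.43  0.15] tau 0.34 g 0.0133
```

Emit:
drive_tool(
  series=[
    [[-0.08,0.24,0,-0.33,1],[-0.16,0.48,0,-0.67,1],[-0.22,0.72,0,-1,1]],
  ],
)

```text
t: 18.0
position: [0.538, -0.0344, 0.2038]
tcp_rot: [0.001, -0.12, 0.993, -0.0]
contact_force: [1.2, -2.7, -1.0]
grip_width: 0.0133
```

```bash
python3 -c "
from h import *
st()"
```

```text
t 18.00 phi 13.8 pos [ 0.538  -0.0344  0.2038] ring [0.2 0.1] under 0.0161 F [ 1.2 -2.7 -1. ] M [-0.43 -0.39  0.2 ] tau 0.41 g 0.0133
```

Emit:
drive_tool(
  series=[
    [[-0.06,0.25,0,-0.33,1],[-0.1,0.49,0,-0.67,1],[-0.14,0.74,0,-1,1]],
  ],
)

```text
t: 18.3
position: [0.5366, -0.0269, 0.2038]
tcp_rot: [0.001, -0.068, 0.998, -0.0]
contact_force: [-0.4, -2.0, -0.0]
grip_width: 0.0133
```

```bash
python3 -c "
from h import *
st()"
```

```text
t 18.30 phi 7.8 pos [ 0.5366 -0.0269  0.2038] ring [0.2 0.1] under 0.0161 F [-0.4 -2.  -0. ] M [-0.4  -0.38  0.17] tau 0.31 g 0.0133
```

Emit:
drive_tool(
  series=[
    [[-0.03,0.25,0,-0.33,1],[-0.05,0.5,0,-0.67,1],[-0.07,0.75,0,-1,1]],
  ],
)

```text
t: 18.6
position: [0.5359, -0.0193, 0.2038]
tcp_rot: [0.001, -0.016, 1.0, -0.0]
contact_force: [1.0, -1.3, -0.4]
grip_width: 0.0137
```

```bash
python3 -c "
from h import *
st()"
```

```text
t 18.60 phi 1.8 pos [ 0.5359 -0.0193  0.2038] ring [0.1 0.1] under 0.0161 F [ 1.  -1.3 -0.4] M [-0.29 -0.46  0.27] tau 0.36 g 0.0137
```

Emit:
drive_tool(
  series=[
    [[0,0.25,0,-0.33,1],[0,0.5,0,-0.67,1],[0.01,0.76,0,-1,1]],
  ],
)

```text
t: 18.9
position: [0.5359, -0.0117, 0.2037]
tcp_rot: [0.001, 0.036, 0.999, -0.0]
contact_force: [0.3, -1.6, -0.4]
grip_width: 0.0137
```

```bash
python3 -c "
from h import *
st()"
```

```text
t 18.90 phi -4.2 pos [ 0.5359 -0.0117  0.2037] ring [0.  0.2] under 0.0160 F [ 0.3 -1.6 -0.4] M [-0.36 -0.37  0.25] tau 0.36 g 0.0137
```

Emit:
drive_tool(
  series=[
    [[0.02,0.25,0,-0.33,1],[0.05,0.5,0,-0.67,1],[0.09,0.75,0,-1,1]],
  ],
)

```text
t: 19.2
position: [0.5368, -0.0043, 0.2037]
tcp_rot: [0.0, 0.089, 0.996, -0.0]
contact_force: [-0.5, -3.3, -0.0]
grip_width: 0.0132
```

```bash
python3 -c "
from h import *
st()"
```

```text
t 19.20 phi -10.2 pos [ 0.5368 -0.0043  0.2037] ring [-0.   0.1] under 0.0160 F [-0.5 -3.3 -0. ] M [-0.71 -0.32  0.51] tau 0.76 g 0.0132
```

Torque has risen to 0.76, so the bolt is seated. Fine steps from here.

Emit:
drive_tool(
  series=[
    [[0.05,0.25,0,-0.33,1]],
  ],
)

```text
t: 19.3
position: [0.5373, -0.0018, 0.2037]
tcp_rot: [0.0, 0.106, 0.994, -0.001]
contact_force: [0.1, -4.6, 1.0]
grip_width: 0.0136
```

```bash
python3 -c "
from h import *
st()"
```

```text
t 19.30 phi -12.2 pos [ 0.5373 -0.0018  0.2037] ring [-0.   0.2] under 0.0160 F [ 0.1 -4.6  1. ] M [-0.9  -0.23  0.53] tau 0.85 g 0.0136
```

Emit:
drive_tool(
  series=[
    [[0.05,0.25,0,-0.33,1]],
  ],
)

```text
t: 19.4
position: [0.5378, 0.0006, 0.2037]
tcp_rot: [0.001, 0.123, 0.992, -0.001]
contact_force: [0.0, -4.9, -0.1]
grip_width: 0.0132
```

```bash
python3 -c "
from h import *
st()"
```

```text
t 19.40 phi -14.1 pos [0.5378 0.0006 0.2037] ring [-0.1  0.1] under 0.0160 F [ 0.  -4.9 -0.1] M [-1.01 -0.23  0.61] tau 0.96 g 0.0132
```

Emit:
drive_tool(
  series=[
    [[0.03,0.16,0,-0.22,1]],
  ],
)

```text
t: 19.5
position: [0.5382, 0.0022, 0.2037]
tcp_rot: [0.001, 0.134, 0.991, -0.001]
contact_force: [1.6, -5.5, 0.1]
grip_width: 0.0135
```

```bash
python3 -c "
from h import *
st()"
```

```text
t 19.50 phi -15.4 pos [0.5382 0.0022 0.2037] ring [-0.2  0.2] under 0.0160 F [ 1.6 -5.5  0.1] M [-1.21 -0.5   0.58] tau 0.94 g 0.0135
```

Emit:
drive_tool(
  series=[
    [[0,0,0,0,1]],
  ],
)

```text
t: 19.6
position: [0.5382, 0.0022, 0.2037]
tcp_rot: [0.001, 0.134, 0.991, -0.001]
contact_force: [1.7, -5.6, -1.4]
grip_width: 0.0133
```

```bash
python3 -c "
from h import *
st()"; python3 arc.py 2 8 -16
```

```text
t 19.60 phi -15.4 pos [0.5382 0.0022 0.2037] ring [-0.1  0.2] under 0.0160 F [ 1.7 -5.6 -1.4] M [-1.22 -0.41  0.57] tau 0.94 g 0.0133
-16.0 [[-0.07, -0.24, 0, 0.33, 1], [-0.12, -0.49, 0, 0.67, 1], [-0.17, -0.74, 0, 1.0, 1], [-0.21, -0.99, 0, 1.33, 1], [-0.24, -1.24, 0, 1.67, 1], [-0.26, -1.49, 0, 2.0, 1], [-0.28, -1.74, 0, 2.33, 1], [-0.28, -1.99, 0, 2.67, 1]]
```

Reading 0.94 N m with the hand stopped; true value about 0.95–1.25, which is firm. Relax back a few degrees and lift.

Emit:
drive_tool(
  series=[
    [[-0.07,-0.24,0,0.33,1],[-0.12,-0.49,0,0.67,1],[-0.12,-0.49,0,0.67,1]],
  ],
)

```text
t: 19.9
position: [0.537, -0.0026, 0.2038]
tcp_rot: [0.001, 0.099, 0.995, 0.0]
contact_force: [3.7, -0.3, -0.6]
grip_width: 0.0133
```

```bash
python3 -c "
from h import *
st()"
```

```text
t 19.90 phi -11.3 pos [ 0.537  -0.0026  0.2038] ring [-0.1  0.4] under 0.0161 F [ 3.7 -0.3 -0.6] M [ 0.08 -0.92  0.2 ] tau 0.17 g 0.0133
```

Emit:
drive_tool(
  series=[
    [[0,0,0.3,0,1],[0,0,0.6,0,1],[0,0,0.6,0,1]],
  ],
)

```text
t: 20.2
position: [0.5375, -0.0026, 0.2096]
tcp_rot: [0.001, 0.1, 0.995, 0.0]
contact_force: [10.9, -2.3, -13.3]
grip_width: 0.0132
```

```bash
python3 -c "
from h import *
st()"
```

```text
t 20.20 phi -11.4 pos [ 0.5375 -0.0026  0.2096] ring [0.4 0.3] under 0.0219 F [ 10.9  -2.3 -13.3] M [-0.34 -1.72  0.19] tau 0.20 g 0.0132
```

Emit:
drive_tool(
  series=[
    [[0.1,-0.1,0,0.3,1],[0.15,-0.2,0,0.5,1],[0.15,-0.2,0,0.5,1]],
  ],
)

```text
t: 20.5
position: [0.5377, -0.0047, 0.2091]
tcp_rot: [-0.001, 0.073, 0.997, -0.0]
contact_force: [0.1, -4.6, -6.6]
grip_width: 0.0136
```

```bash
python3 -c "
from h import *
st()"
```

```text
t 20.50 phi -8.4 pos [ 0.5377 -0.0047  0.2091] ring [1.2 1.9] under 0.0214 F [ 0.1 -4.6 -6.6] M [-0.95  0.08 -0.33] tau -0.01 g 0.0136
```

Emit:
drive_tool(
  series=[
    [[0,-0.13,0.1,0,1],[0,-0.13,0.4,0,1],[0,-0.13,0.7,0,1],[0,-0.13,0.7,0,1]],
  ],
)

```text
t: 20.9
position: [0.5382, -0.0057, 0.2172]
tcp_rot: [0.0, 0.073, 0.997, 0.0]
contact_force: [-0.6, 0.1, -5.0]
grip_width: 0.0135
```

```bash
python3 -c "
from h import *
st()"
```

```text
t 20.90 phi -8.4 pos [ 0.5382 -0.0057  0.2172] ring [1.7 1. ] under 0.0295 F [-0.6  0.1 -5. ] M [ 0.    0.07 -0.04] tau -0.04 g 0.0135
```

Emit:
drive_tool(
  series=[
    [[0,0,1.5,0,1],[0,0,3.5,0,1],[0,0,5,0,1],[0,-4,5,0.3,1],[-0.1,-8.5,5,0.6,1],[-0.1,-13,5,0.9,1],[-0.2,-17.5,5,1.2,1],[-0.2,-22,5,1.2,1]],
  ],
)

```text
t: 21.7
position: [0.5357, -0.2275, 0.2668]
tcp_rot: [0.0, 0.01, 1.0, 0.0]
contact_force: [1.2, -0.2, -4.0]
grip_width: 0.0133
```

```bash
python3 -c "
from h import *
st()"
```

```text
t 21.70 phi -1.1 pos [ 0.5357 -0.2275  0.2668] ring [   0.  -211.6] under 0.0791 F [ 1.2 -0.2 -4. ] M [-0.01 -0.11 -0.03] tau 0.23 g 0.0133
```

Emit:
drive_tool(
  series=[
    [[0,-2.5,0,0,1],[0,-5,0,0,1],[0,-5,-2,0,1],[0,-5,-4,0,1],[0,-5,-5.5,0,1],[0,-5,-6.5,0,1],[0,-5,-7,0,1],[0,-5,-7,0,1]],
  ],
)

```text
t: 22.5
position: [0.536, -0.2757, 0.1964]
tcp_rot: [-0.0, 0.01, 1.0, 0.0]
contact_force: [0.2, -0.2, -5.1]
grip_width: 0.0134
```

Emit:
drive_tool(
  series=[
    [[0,0,-0.2,0,1],[0,0,-0.4,0,1],[0,0,-0.4,0,1]],
  ],
)

```text
t: 22.8
position: [0.5361, -0.2758, 0.1928]
tcp_rot: [0.0, 0.01, 1.0, -0.0]
contact_force: [0.4, 0.2, -4.8]
grip_width: 0.0132
```

```bash
python3 -c "
from h import *
st()"
```

```text
t 22.80 phi -1.2 pos [ 0.5361 -0.2758  0.1928] ring [   0.4 -260.1] under 0.0051 F [ 0.4  0.2 -4.8] M [0.03 0.03 0.06] tau 0.14 g 0.0132
```

Emit:
drive_tool(
  series=[
    [[0,0,-0.1,0,1],[0,0,-0.15,0,1],[0,0,-0.2,0,1],[0,0,-0.2,0,1]],
  ],
)

```text
t: 23.2
position: [0.5361, -0.2758, 0.1918]
tcp_rot: [0.0, 0.01, 1.0, -0.0]
contact_force: [-4.4, 2.6, 12.4]
grip_width: 0.0135
```

```bash
python3 -c "
from h import *
st()"
```

```text
t 23.20 phi -1.2 pos [ 0.5361 -0.2758  0.1918] ring [   0.3 -260.1] under 0.0041 F [-4.4  2.6 12.4] M [0.5  0.9  0.03] tau -1.29 g 0.0135
```

Emit:
drive_tool(
  series=[
    [[0,0,0.1,0,1],[0,0,0.1,0,0.75],[0,0,0.1,0,0.6],[0,0,0.1,0,0.5],[0,0,0.1,0,0.4],[0,0,0.1,0,0.4],[0,0,1,0,0.4],[0,0,3,0,0.4]],
  ],
  force=30,
)

```text
t: 24.0
position: [0.5356, -0.2755, 0.2202]
tcp_rot: [-0.001, 0.01, 1.0, 0.001]
contact_force: [0.9, -0.1, 1.6]
grip_width: 0.051
```

Emit:
drive_tool(
  series=[
    [[0,0,3,0,0.2],[-2,-2,7,0,0],[-4,-5,11,0,0],[-7,-9,14,0,0],[-10,-13,14,0,0],[-13,-17,14,0,0],[-13,-17,14,0,0],[-13,-17,14,0,0]],
  ],
)

```text
t: 24.8
position: [0.4049, -0.447, 0.361]
tcp_rot: [0.0, 0.012, 1.0, -0.0]
contact_force: [0.5, 0.5, -0.5]
grip_width: 0.0853
```

```bash
python3 -c "
from h import *
st()
c,im=snap('side','s5');a=cv2.imread('pics/s5.png')
cw,_=snap('wrist','w5');w=cv2.imread('pics/w5.png')
cv2.imwrite('pics/f.png',np.vstack([a[120:340,250:550],cv2.resize(w,(300,188))]).repeat(1,0)); f=cv2.imread('pics/f.png');cv2.imwrite('pics/f.png',np.hstack([cv2.resize(a[140:340,240:500],(520,400)),cv2.resize(w,(280,400))]))"
```

```text
t 24.80 phi -1.3 pos [ 0.4049 -0.447   0.361 ] ring [-130.8 -431.5] under 0.1733 F [ 0.5  0.5 -0.5] M [ 0.01 -0.05  0.03] tau 0.14 g 0.0853
```

View pics/f.png

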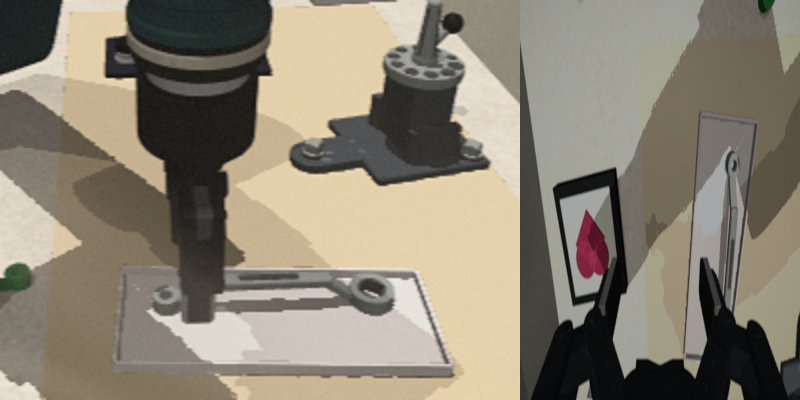

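The spanner lies flat inside the tray, the bolt is free of it, and the gripper touches nothing.

```bash
python3 -c "
from workcell import *
print(sign_off())"
```

```text
the job is handed in; nothing more can be done
None
```

The front bolt is tightened to firm and the spanner is back flat in its tray. I handed the job in at about 25 s of the 72 s allowed.

- **Fitting:** I rested the big ring on the bolt head and swung it clockwise about 72° until the squares lined up. I then lowered it 13 mm onto the collar.
- **Tightening:** I drove about 84° clockwise, slipped back 112° with almost no torque, and drove again in small checked steps. Torque ran at 0.3–0.4 N m and rose when the bolt seated. I stopped at a reading of 0.94 N m with the hand still, so the true value is probably 0.95–1.25 N m, inside the firm range.
- **Lifting off:** The ring bound slightly at first, with about 11 N of side pull and up to about 13 N on the vertical reading. After easing it back 3° with a small shift it came off freely.

**Last checks:** The final side and wrist pictures show the spanner flat inside the tray, the bolt clear and the gripper open and touching nothing. I never moved near the pad, but the final close-up did not include it. I did not check the torque again after lifting off.

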